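# Third hand for the second rack bracket

### The arm

A 6-joint arm with a two-finger parallel gripper is mounted at the origin on the work surface. World frame = base frame: x ahead of the robot, y to its left, z up, the work surface at z = 0. Lengths are in m, angles in rad, forces in N, time in s.
With the tool pointing down it reaches from about 0.425 to 0.925 m from the base axis. Payload 12.5 kg.
Tool frame: the origin (TCP) lies at the very end of the fingers, on their centre line; the grasp point (between the pads) lies 19 mm behind it (tcp_to_grasp is the distance from the TCP to the grasp point, in m); z points along the fingers, y is the line along which they close (so a half turn about z gives the same grasp; the last joint's range is limited). The gripper opens to 85 mm and grips with 20 to 120 N. Pads are 22 mm wide; open, the fingers measure 114 mm over their backs; the gripper's body (76 mm by 85 mm) begins 54 mm behind the grasp point. The pads swing forward as they close: fully open they stand 13 mm farther back than shut.
Start: joints at [-1.222, 0.491, 1.559, -0, 1.092, -0.106], TCP at [0.275, -0.561, 0.231] pointing down, gripper open.
Joint ranges: [-3.1, 3.1], [-0.84, 2.19], [0.05, 2.79], [-1.13, 4.28], [0.06, 2.93], [-2.69, 2.69]. Speed limits (rad/s): [2.22, 2.22, 2.79, 3.14, 3.14, 3.14].

### API

Orientations are given as a rotation vector (axis times angle).
In Python, from station import state, snapshot, camera_info, close_job, trace, pinpoint, tcp_to_grasp gives the robot as it stands.
- The arm moves only by the shell command python3 -m inch 'ROWS'. ROWS is JSON, a list of rows, each a list of 5 numbers: the shift along the tool's x, y, z in cm, then the turn about the tool's z in rad, then the gripper's target within -1 to 1 (shut at 1, half-way at 0, fully open at -1). A call has 1 to 10 rows; each row shifts and turns the commanded pose from where the row before left it, along the tool's axes as they then stand; what a row does not reach is not made up. A row lasts 1/10 s, in which the tool goes at most 50 mm and 8.59 degrees, less where a joint would pass 70% of its speed; a pose out of reach is approached as far as the arm can. A call is refused whole if a number of a shift passes 5 or a number of a turn 0.15, either way. A call with a gripper value outside its range is refused whole. The fingers move at their own pace and stop on an object; the grip force is fixed at half the most. Time passes only in rows, so rows that do not move let the fingers close. It gives the time, the measured TCP pose, the force, the opening and the grip force at its end, in the units of the state.
- state(): the state, without advancing time (a new reading comes with each control period).
- snapshot(name): name is "side" or "top"; returns the picture (480x640x3 uint8, blue, green, red); there is no depth.
- camera_info(name): a dict with "camera_matrix" (3x3 intrinsics, pixels), "dist" ([k1, k2, p1, p2, k3] as OpenCV has them; the pictures are not rectified), "T" (4x4, takes a point from camera to world coordinates). Camera axes: x right, y down, z forward; pixel columns grow to the right and rows downward; lengths in m; the calibration is good to about 2 mm. A picture is of the moment at which its call begins. camera_info takes no time and is no camera call.
- close_job(): hands the job in; it is judged then, once.
Trained networks look in the newest picture that a camera, given by its name, has taken for a name from the list of things; names that differ only in an ending like _2 or _b are one class to them, and where a whole thing is asked for, a point or a joint stands for the part that bears it (a point fixed in the world has none). Each returns a list of dicts, best first, with "confidence" (0 to 1); they miss things now and then, are a little off and sometimes report something else, mostly with a low value. They report only what shows in the picture. A call takes as long as a camera call. They do not tell look-alikes from the thing itself.
- trace(camera, target): "pixels" (480x640 bool, what is visible of it).
- pinpoint(camera, target): "xyz" ([x, y, z] in m, in the coordinates of the camera as it stood for that picture, good to about 4 mm: a listed point, or the origin of a listed thing).
The state is a dict: "clock": time; "joints": joint angles; "qvel": joint speeds; "effort": joint torques, N m; "ee_pos": TCP position; "tcp_rot": TCP orientation; "force": force on the tool from outside, world axes, zero at the start; "ft_torque": the same for the moment, N m; "width": opening from 0.0 (shut) to 1.0 (fully open); "grasp_force": force on a finger pad.
Only numpy, scipy, OpenCV 4.12 (cv2) and the standard library are available. Lean on these libraries where they do the work, as an engineer would, in place of code of your own. Each camera call takes 0.05 s, during which the arm holds its last target. There are 200 camera calls.

### The job

Be a third hand for someone fitting a pantry rack: one of the rail's two sprung mounting plates already carries a bracket, so take the loose bracket to the empty plate, stand it flat on the block with its broad back square to the plate and centred on it, and press it straight in to about half of the plate's spring travel (about 11 N, never as much as 25 N). Keep that push steady for at least three seconds and finish still holding the bracket pressed there, without letting go, ready for the screws. Leave everything else standing where it is.

Things in the scene. Friction and masses are not known exactly. Their poses are not given: they have to be found in the camera images.
- bracket: The loose plywood bracket, T-shaped from above, about 0.3 kg: broad upright back board (80 mm wide along y, 12 thick, 75 high) and from its middle a rib 24 wide (y), 58 long (x), 70 high. Origin on the underside below the rib's grip point; +x points to the broad back, whose outer face is at x = +45; rib from x = -25 to +33. Stands upright in the front row nearest the robot.
- fixed_bracket: The bracket already fastened, immovable, the same shape and frame as the loose one: its back lies against one of the two plates. The other plate is the empty one, where a dark pencilled outline on the block marks the bracket's unpressed footprint.
- rail: Pine rack rail standing on edge, fixed to the block: 360 long (its y), 22 thick (its x), 78 high. Origin on the underside at its middle. Its front faces the robot, along its own -x; it may be turned by up to 0.2 rad. Its two plates stand in front of it at y = +85 mm (left, seen from the robot) and y = -85 mm (right).
- plate_left: Left aluminium plate 80 mm wide (y), 60 high, 8 thick, lower edge 8 above the block. Slides only straight back to the rail (+x), travel 22 mm, spring 1.0 N per mm, no preload (11 N at half travel). Origin: centre of its front face (towards the robot); unpressed, in the rail's frame, x = -45, z = +38, y = +85 mm. Same axes as the rail.
- plate_right: Right aluminium plate 80 mm wide (y), 60 high, 8 thick, lower edge 8 above the block. Slides only straight back to the rail (+x), travel 22 mm, spring 1.0 N per mm, no preload (11 N at half travel). Origin: centre of its front face (towards the robot); unpressed, in the rail's frame, x = -45, z = +38, y = -85 mm. Same axes as the rail.
- muffin_cups: Two stacked orange silicone muffin cups, 68 across, 40 high, in the front row; origin under the middle. To be left alone.
- screw_tub: Clear round tub of screws, 62 across, 34 high, in the front row; origin under the middle. To be left alone.
- drink_bottle: Aluminium drink bottle, 68 across, 205 high, to the right; origin under the middle. To be left alone.
- clip_jar: Glass jar with spring clip, 90 across, 114 high, to the left; origin under the middle. To be left alone.
- spoon: Yellow plastic spoon lying flat at the right; origin under its middle. To be left alone.
- lunchbox: Closed red lunchbox, 120 by 180 and 68 high with its lid, plus a carrying handle on top to about 110 high; standing fast at the left; origin under its middle.
Not all that is in view belongs to the job. What is shaped like the bracket but purple is not meant.

How it is judged:
On the way:
1. the loose bracket is pressed on the empty plate, flat, square, centred, with 6 to 16 N for three seconds (((y of fixed_bracket in the frame of rail between -0.115 and -0.055 m and contact force between bracket and plate_left between 6 and 16 N and y of bracket in the frame of rail between 0.073 and 0.097 m) or (y of fixed_bracket in the frame of rail between 0.055 and 0.115 m and contact force between bracket and plate_right between 6 and 16 N and y of bracket in the frame of rail between -0.097 and -0.073 m)) and angle between the x axis of bracket and the x axis of rail, either way round below 0.08 rad and x of bracket in the frame of rail below -0.068 m and angle between bracket's own z axis and vertical below 0.08 rad and height (world z) of bracket between -0.004 and 0.006 m and contact force between the fingers and bracket above 2 N and linear speed of bracket below 0.02 m/s), for 3 s.
At the end, for the whole second after the job is handed in: The loose bracket stands on the block (within 6 mm, tilt under 0.08 rad) in front of the plate that has no fastened bracket, centred on it within 12 mm and square within 0.08 rad, held by the fingers and pressing on that plate with 6 to 16 N (plate pushed in 6 to 16 of its 22 mm) (all of step 1); the arm keeps its last pose, push and grip.
It fails at once if a plate is pressed by the bracket with 25 N or more (contact force between bracket and plate_left above 25 N or contact force between bracket and plate_right above 25 N).
It fails at once if a bystander (cups, tub, bottle, jar or spoon) is moved more than 25 mm (distance of any of muffin_cups, screw_tub, drink_bottle, clip_jar, spoon from where it was at the start of the episode above 0.025 m).
It also fails if it takes over 48 s, if anything falls off the work surface, if the arm or the gripper's body presses on something with over 40 N, if the wrist force passes 120 N, or if a joint passes its speed limit or range.

## Working session

There is one attempt and no reset: what is moved stays moved. The work goes in short steps, Python scripts to look and compute and a shell command to move; the robot and the scene stay as the last step left them, time stands still between calls to the robot, and variables do not carry over. Pictures are saved under pics/ and viewed, at most 10 in all, crops included, and the job is handed in when it is done.

```bash
mkdir -p pics; cat > h.py <<'E'
import numpy as np, cv2
from station import *
from scipy.spatial.transform import Rotation as R
def world(cam,xyz):
    T=np.array(camera_info(cam)["T"]); return T[:3,:3]@np.array(xyz)+T[:3,3]
def ray(cam,px,z):
    c=camera_info(cam);T=np.array(c["T"])
    p=cv2.undistortPoints(np.array(px,float).reshape(-1,1,2),np.array(c["camera_matrix"]),np.array(c["dist"])).reshape(-1,2)
    d=np.c_[p,np.ones(len(p))]@T[:3,:3].T; o=T[:3,3]
    return o+d*((z-o[2])/d[:,2])[:,None]
def proj(cam,pts):
    c=camera_info(cam);T=np.linalg.inv(np.array(c["T"]))
    return cv2.projectPoints(np.array(pts,float),cv2.Rodrigues(T[:3,:3])[0],T[:3,3],np.array(c["camera_matrix"]),np.array(c["dist"]))[0].reshape(-1,2)
E
python3 - <<'E'
from h import *
for n in("top","side"): cv2.imwrite(f"pics/{n}0.png",snapshot(n)); print(n,np.round(camera_info(n)["T"],2).tolist())
for n in("top","side"):
    for t in("bracket","fixed_bracket","rail","plate_left","plate_right","muffin_cups","screw_tub","drink_bottle","clip_jar","spoon","lunchbox"):
        print(n,t,[(round(d["confidence"],2),np.round(world(n,d["xyz"]),3).tolist()) for d in pinpoint(n,t)])
s=state();print(s["clock"],s["ee_pos"],s["tcp_rot"],s["force"],tcp_to_grasp)
print(np.round(R.from_rotvec(s["tcp_rot"]).as_matrix(),2))
E
```

```text
top [[-0.0, -1.0, 0.09, 0.39], [-1.0, 0.0, 0.01, 0.03], [-0.01, -0.09, -1.0, 1.49], [0.0, 0.0, 0.0, 1.0]]
side [[-0.89, -0.3, 0.34, 0.09], [-0.45, 0.55, -0.7, 0.9], [0.02, -0.78, -0.63, 0.88], [0.0, 0.0, 0.0, 1.0]]
top bracket [(0.94, [0.326, -0.172, 0.005]), (0.77, [0.436, -0.006, -0.001]), (0.68, [0.335, 0.094, 0.001])]
top fixed_bracket [(0.55, [0.624, -0.088, -0.0])]
top rail [(0.84, [0.711, -0.013, 0.002])]
top plate_left [(0.49, [0.675, 0.076, 0.039])]
top plate_right [(0.59, [0.67, -0.092, 0.036]), (0.33, [0.454, 0.451, 0.001])]
top muffin_cups [(0.74, [0.595, -0.418, 0.003]), (0.56, [0.437, 0.201, 0.001])]
top screw_tub [(0.56, [0.445, -0.177, 0.0])]
top drink_bottle [(0.9, [0.594, -0.417, 0.001]), (0.19, [0.394, -0.399, -0.002])]
top clip_jar [(0.59, [0.629, 0.412, -0.001]), (0.19, [0.447, -0.176, 0.0])]
top spoon [(0.97, [0.395, -0.396, -0.0])]
top lunchbox [(0.74, [0.454, 0.451, -0.003]), (0.18, [0.433, -0.006, -0.001])]
side bracket [(0.86, [0.341, 0.102, 0.001]), (0.82, [0.437, -0.006, -0.002]), (0.74, [0.33, -0.169, -0.001])]
side fixed_bracket [(0.63, [0.623, -0.087, -0.002])]
side rail [(0.78, [0.713, -0.008, 0.004])]
side plate_left [(0.9, [0.674, 0.08, 0.037]), (0.32, [0.437, 0.203, -0.0]), (0.24, [0.396, -0.398, -0.004])]
side plate_right [(0.38, [0.667, -0.088, 0.041])]
side muffin_cups [(0.83, [0.436, 0.2, -0.001])]
side screw_tub [(0.81, [0.446, -0.172, -0.001])]
side drink_bottle [(0.6, [0.593, -0.412, -0.005])]
side clip_jar [(0.56, [0.633, 0.416, -0.004])]
side spoon [(0.75, [0.4, -0.398, -0.006])]
side lunchbox [(0.65, [0.45, 0.457, -0.002])]
1.2 [ 0.27457784 -0.56147922  0.23130471] [3.06064587e+00 7.08225894e-01 2.33303981e-05] [ 0.35133664  0.41649133 -0.27629606] 0.0187
[[ 0.9   0.44  0.  ]
 [ 0.44 -0.9  -0.  ]
 [-0.    0.   -1.  ]]
```

View pics/top0.png

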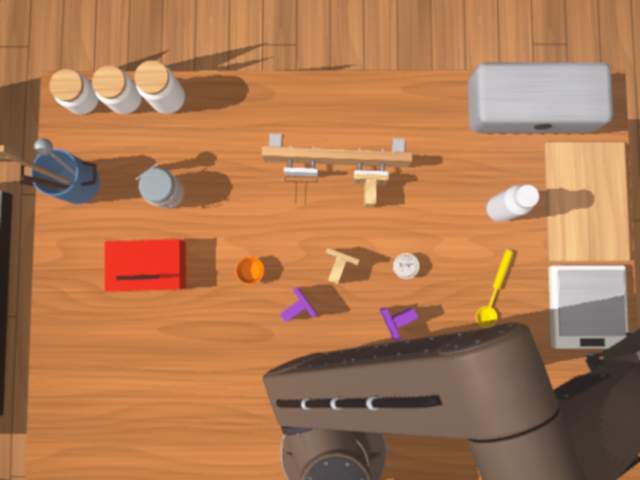

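View pics/side0.png

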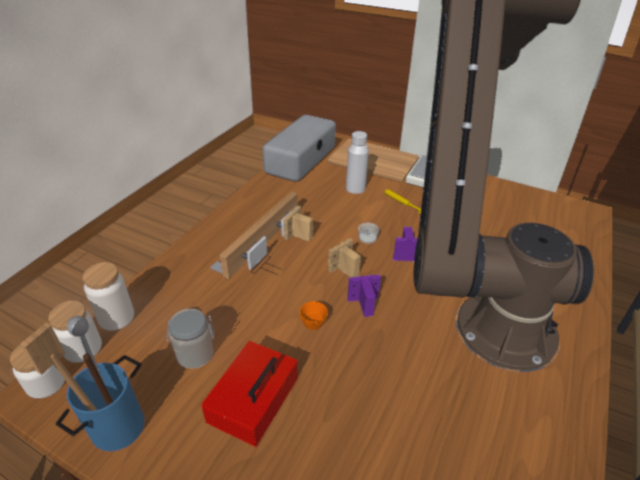

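Candidates for the bracket are plywood at top (340,263), purple at (299,305) and (399,321), and the fastened one at (371,190). I choose the loose plywood one at (340,263). The left plate at (300,172) is empty, with the pencilled outline in front of it. Next I fit poses by silhouette and check the choice in a crop.

```bash
cat >> h.py <<'E'
from scipy.optimize import minimize
BR=[[33,45,-40,40,0,75],[-25,33,-12,12,0,70]]
RAIL=[[-11,11,-180,180,0,78]]
def corners(b):
    return np.array([[x,y,z] for x in b[:2] for y in b[2:4] for z in b[4:]])/1000
def sil(cam,boxes,p,S=4):
    m=np.zeros((480*S,640*S),np.uint8); c,s=np.cos(p[2]),np.sin(p[2])
    for b in boxes:
        q=corners(b)@np.array([[c,s,0],[-s,c,0],[0,0,1]])+[p[0],p[1],0]
        cv2.fillConvexPoly(m,cv2.convexHull(np.round((proj(cam,q)+.5)*S-.5).astype(np.int32)),1)
    return cv2.resize(m.astype(np.float32),(640,480),interpolation=cv2.INTER_AREA)
def fit(masks,boxes,p0,yaws):
    def f(q):
        p=np.array(q)*[.01,.01,.1]; e=0
        for cam,m in masks.items():
            s=sil(cam,boxes,p); e+=1-np.minimum(s,m).sum()/np.maximum(s,m).sum()
        return e
    best=min((minimize(f,[p0[0]*100,p0[1]*100,y*10],method="Nelder-Mead",options=dict(initial_simplex=np.array([p0[0]*100,p0[1]*100,y*10])+np.array([[0,0,0],[.6,0,0],[0,.6,0],[0,0,1.5]]),maxiter=120)) for y in yaws),key=lambda r:r.fun)
    return best.x*[.01,.01,.1],best.fun
def getmask(cam,t,near):
    uv=proj(cam,[near])[0]; best=None
    for d in trace(cam,t):
        ys,xs=np.nonzero(d["pixels"]); dist=np.hypot(xs.mean()-uv[0],ys.mean()-uv[1])
        if best is None or dist<best[0]: best=(dist,d["pixels"],d["confidence"])
    return best
E
python3 - <<'E'
from h import *
im=snapshot("top");snapshot("side")
cv2.imwrite("pics/crop.png",cv2.resize(im[120:350,230:430],None,fx=2.6,fy=2.6,interpolation=cv2.INTER_CUBIC))
mb={};mr={}
for n in("top","side"):
    for t,near,D in(("bracket",[.436,-.006,.035],mb),("rail",[.711,-.01,.04],mr)):
        d=getmask(n,t,near)
        if d: print(n,t,d[0],d[2],d[1].sum()); D[n]=d[1].astype(np.float32)
print("both",fit(mb,BR,[.436,-.006],np.linspace(-1,1,5)))
for n in mb: print(n,fit({n:mb[n]},BR,[.436,-.006],np.linspace(-1,1,5)))
print("rail",fit({"top":mr["top"]},RAIL,[.712,-.01],[-.1,0,.1]))
E
```

```text
top bracket 8.09326411798464 0.72 471
top rail 1.9537408597347465 0.97 3047
side bracket 6.14180054562798 0.64 887
side rail 11.848638682316581 0.83 2390
both (array([ 0.43366255, -0.00852562, -0.35047505]), np.float64(0.2317461371421814))Traceback (most recent call last):
  File "<stdin>", line 10, in <module>
  File "h.py", line 31, in fit
    best=min((minimize(f,[p0[0]*100,p0[1]*100,y*10],method="Nelder-Mead",options=dict(initial_simplex=np.array([p0[0]*100,p0[1]*100,y*10])+np.array([[0,0,0],[.6,0,0],[0,.6,0],[0,0,1.5]]),maxiter=120)) for y in yaws),key=lambda r:r.fun)
  File "h.py", line 31, in <genexpr>
    best=min((minimize(f,[p0[0]*100,p0[1]*100,y*10],method="Nelder-Mead",options=dict(initial_simplex=np.array([p0[0]*100,p0[1]*100,y*10])+np.array([[0,0,0],[.6,0,0],[0,.6,0],[0,0,1.5]]),maxiter=120)) for y in yaws),key=lambda r:r.fun)
              ~~~~~~~~^^^^^^^^^^^^^^^^^^^^^^^^^^^^^^^^^^^^^^^^^^^^^^^^^^^^^^^^^^^^^^^^^^^^^^^^^^^^^^^^^^^^^^^^^^^^^^^^^^^^^^^^^^^^^^^^^^^^^^^^^^^^^^^^^^^^^^^^^^^^^^^^^^^^^^^^^^^^^^^^^^^^^^^^^^^^^^^^^^
    res = _minimize_neldermead(fun, x0, args, callback, bounds=bounds,
                               **options)
    fxr = func(xr)
    fx = function(np.copy(x), *(wrapper_args + args))
  File "h.py", line 29, in f
    s=sil(cam,boxes,p); e+=1-np.minimum(s,m).sum()/np.maximum(s,m).sum()
  File "h.py", line 23, in sil
    cv2.fillConvexPoly(m,cv2.convexHull(np.round((proj(cam,q)+.5)*S-.5).astype(np.int32)),1)
                                                  ~~~~^^^^^^^
  File "h.py", line 12, in proj
    c=camera_info(cam);T=np.linalg.inv(np.array(c["T"]))
ValueError: time passes only in moves, steps and waits
```

View pics/crop.png

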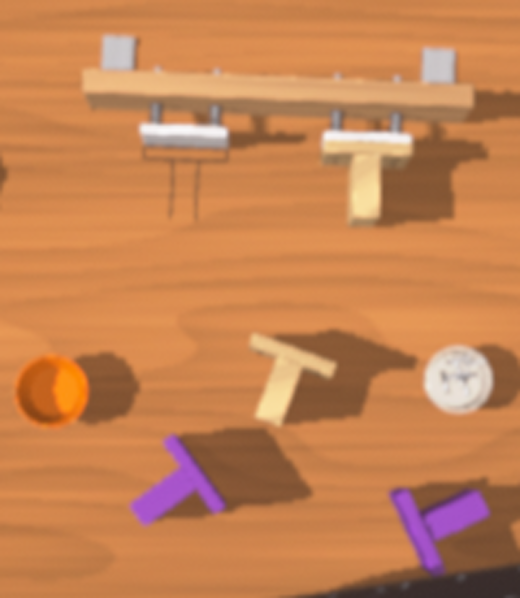

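The crop shows the pale plywood T at crop (285,375), its back towards the rail and turned clockwise by about 20°. The empty plate is at crop (183,135), with the outline below it. The purple Ts are separate. Next: the rail fit.

```bash
sed -i '3a import functools, station\ncamera_info=functools.lru_cache(None)(station.camera_info)' h.py
python3 - <<'E'
from h import *
mb={};mr={}
for n in("top","side"):
    for t,near,D in(("bracket",[.436,-.006,.035],mb),("rail",[.711,-.01,.04],mr)):
        d=getmask(n,t,near)
        if d: D[n]=d[1].astype(np.float32)
for n in mb: print(n,fit({n:mb[n]},BR,[.436,-.006],[-.6,-.3,0]))
b,e=fit(mb,BR,[.436,-.006],[-.6,-.3,0]);print("bracket",b,e)
r,e=fit({"top":mr["top"]},RAIL,[.712,-.01],[-.1,0,.1]);print("rail",r,e)
r2,e=fit(mr,RAIL,[.712,-.01],[-.1,0,.1]);print("rail2",r2,e)
c,s=np.cos(r[2]),np.sin(r[2]);L=lambda x,y:[r[0]+c*x-s*y,r[1]+s*x+c*y]
print("plates",L(-.045,.085),L(-.045,-.085),"goal unpressed",L(-.09,.085))
st=state();M=R.from_rotvec(st["tcp_rot"]).as_matrix();print(st["clock"],M.T@(np.array([*b[:2],.14])-st["ee_pos"]),"tool x yaw",np.arctan2(M[1,0],M[0,0]))
E
```

```text
top (array([ 0.43349095, -0.00924534, -0.35830679]), np.float64(0.07682621479034424))
side (array([ 0.43378519, -0.00093784, -0.35887961]), np.float64(0.05430877208709717))
bracket [ 0.43381756 -0.00844709 -0.34928216] 0.23315143585205078
rail [ 0.71524927 -0.01086718 -0.03934601] 0.2578433156013489
rail2 [ 0.71471889 -0.00849699 -0.03778801] 0.4870639443397522
plates [np.float64(0.673627642431488), np.float64(0.07583714904928411)] [np.float64(0.666940546552941), np.float64(-0.09403127870793958)] goal unpressed [np.float64(0.6286624703781052), np.float64(0.07760726266419363)]
1.7 [ 0.38598446 -0.42687802  0.09127849] tool x yaw 0.45478020418003307
```

```bash
python3 -m inch '[[0,0,0,0.15,-1],[0,0,0,0.15,-1],[0,0,0,0.15,-1],[0,0,0,0.15,-1],[0,0,0,0.15,-1],[0,0,0,0.06,-1]]' && python3 -m inch '[[0.3,-4,0,0,-1],[0.3,-4,0,0,-1],[0.3,-4,0,0,-1],[0.3,-4,0,0,-1],[0.3,-4,0,0,-1],[0.3,-4,0,0,-1],[0.3,-4,0,0,-1],[0.3,-4,0,0,-1],[0.3,-4,0,0,-1],[0.3,-4,0,0,-1]]' && python3 -m inch '[[0.1,-4,0,0,-1],[0.1,-3.2,0,0,-1],[-1.9,-2.6,1,0,-1],[-1.9,-2.6,1,0,-1],[-1.9,-2.6,1,0,-1],[-1.9,-2.6,1,0,-1],[0,0,0,0,-1],[0,0,0,0,-1]]'
```

```text
clock: 2.3
ee_pos: [0.2746, -0.5615, 0.2313]
tcp_rot: [3.091, -0.564, 0.0]
force: [-0.5, 0.8, -0.8]
width: 1.0
grasp_force: 0.0
clock: 3.3
ee_pos: [0.4423, -0.1954, 0.2315]
tcp_rot: [3.092, -0.555, 0.001]
force: [0.4, 0.0, -0.6]
width: 0.995
grasp_force: 0.0
clock: 4.1
ee_pos: [0.4339, -0.0058, 0.1915]
tcp_rot: [3.092, -0.552, 0.001]
force: [1.5, 0.8, -0.1]
width: 0.999
grasp_force: 0.0
```

```bash
python3 - <<'E'
from h import *
for n in("side","top"):
    im=snapshot(n); 
    if n=="side": cv2.imwrite("pics/side1.png",cv2.resize(im[130:350,220:460],None,fx=2.6,fy=2.6))
    print(n,[(round(d["confidence"],2),np.round(world(n,d["xyz"]),3).tolist()) for d in pinpoint(n,"bracket")])
st=state();M=R.from_rotvec(st["tcp_rot"]).as_matrix();print(st["clock"],st["ee_pos"],M.T@(np.array([.434,-.0055,.03])-st["ee_pos"]),"yaw",np.arctan2(M[1,0],M[0,0]),st["width"])
E
```

```text
side [(0.91, [0.436, -0.007, -0.005]), (0.75, [0.338, 0.104, -0.0]), (0.64, [0.326, -0.167, 0.002])]
top [(0.59, [0.325, -0.171, 0.006]), (0.57, [0.34, 0.095, 0.002]), (0.45, [0.709, -0.011, 0.0]), (0.23, [0.454, 0.453, -0.003])]
4.3 [ 0.43410698 -0.00691693  0.19154225] [-0.00072525 -0.00128873  0.16154174] yaw -0.3563334726332585 1.0039564255379478
```

View pics/side1.png

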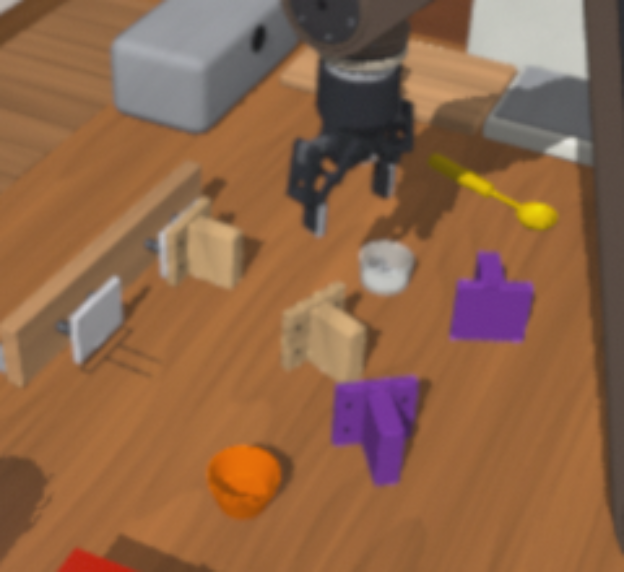

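The gripper hangs above the plywood bracket at crop (325,330), and the fingers straddle the rib. Descend and grip.

```bash
python3 -m inch '[[0,-0.1,3,0,-1],[0,0,3,0,-1],[0,0,3,0,-1],[0,0,3,0,-1],[0,0,2,0,-1],[0,0,1.5,0,-1],[0,0,1.4,0,-1],[0,0,0,0,-1]]' && python3 -m inch '[[0,0,0,0,1],[0,0,0,0,1],[0,0,0,0,1],[0,0,0,0,1],[0,0,0,0,1],[0,0,0,0,1],[0,0,0,0,1],[0,0,0,0,1],[0,0,0,0,1],[0,0,0,0,1]]'
```

```text
clock: 5.1
ee_pos: [0.4338, -0.0058, 0.0211]
tcp_rot: [3.092, -0.557, -0.003]
force: [0.5, 0.3, 0.9]
width: 1.002
grasp_force: 0.0
clock: 6.1
ee_pos: [0.4342, -0.0053, 0.0229]
tcp_rot: [3.092, -0.555, 0.002]
force: [-1.0, -1.8, 8.8]
width: 0.274
grasp_force: 58.8
```

```bash
python3 -m inch '[[0,0,-1,0,1],[0,0,-1,0,1],[0,0,-1,0,1],[0,0,0,-0.1,1],[0,0,0,-0.1,1],[0,0,0,-0.117,1],[0,0,0,0,1]]' && python3 -m inch '[[1.5,-1,0,0,1],[2,-1.2,0,0,1],[2,-1.2,0,0,1],[2,-1.2,0,0,1],[2,-1.2,0,0,1],[2,-1.2,0,0,1],[2,-1.2,0,0,1],[1.5,-1,0,0,1],[0,0,0,0,1],[0,0,0,0,1]]'
python3 - <<'E'
from h import *
im=snapshot("side");cv2.imwrite("pics/side2.png",cv2.resize(im[130:350,180:420],None,fx=2.6,fy=2.6))
im=snapshot("top");cv2.imwrite("pics/top2.png",cv2.resize(im[120:270,230:430],None,fx=4,fy=4,interpolation=cv2.INTER_CUBIC))
for n in("side","top"):
  for t in("bracket","plate_left","rail"):
    print(n,t,[(round(d["confidence"],2),np.round(world(n,d["xyz"]),3).tolist()) for d in pinpoint(n,t)])
s=state();M=R.from_rotvec(s["tcp_rot"]).as_matrix();print(s["clock"],s["ee_pos"],np.arctan2(M[1,0],M[0,0]),s["force"])
E
```

```text
clock: 6.8
ee_pos: [0.4341, -0.0052, 0.053]
tcp_rot: [3.141, -0.057, 0.001]
force: [-1.2, -1.3, -3.1]
width: 0.272
grasp_force: 59.1
clock: 7.8
ee_pos: [0.5868, 0.0811, 0.0523]
tcp_rot: [3.141, -0.063, -0.001]
force: [-0.1, 0.8, -2.7]
width: 0.275
grasp_force: 59.2
side bracket [(0.79, [0.586, 0.081, 0.029]), (0.69, [0.33, -0.169, -0.001]), (0.61, [0.342, 0.1, -0.002])]
side plate_left [(0.59, [0.673, 0.079, 0.035])]
side rail [(0.75, [0.713, -0.007, -0.002]), (0.41, [0.634, 0.415, -0.006])]
top bracket [(0.79, [0.326, -0.171, 0.004])]
top plate_left [(0.49, [0.671, 0.08, 0.038])]
top rail [(0.73, [0.716, -0.011, 0.001])]
8.2 [0.58726477 0.08077573 0.05237959] -0.03874567940834697 [ 1.52563012e-03 -3.68779850e-02 -3.76980189e+00]
```

View pics/side2.png

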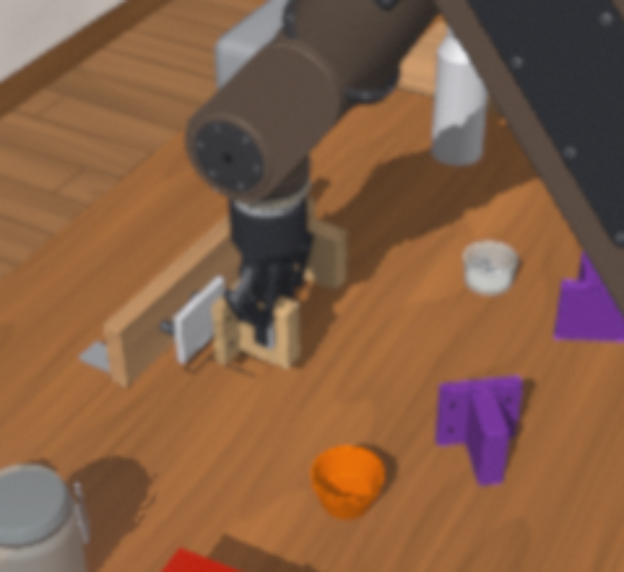

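View pics/top2.png

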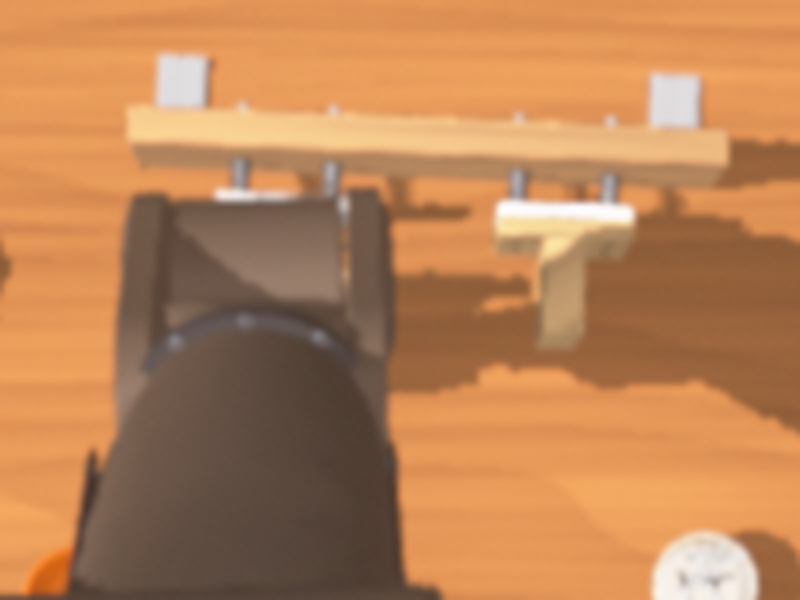

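The side view shows the bracket held upright in front of the left plate, which is at crop (200,320). Its origin is at about the TCP. The top view confirms the rail's slope of about -0.038. Lower it and approach slowly.

```bash
python3 -m inch '[[0.5,0,0.8,0,1],[0.5,0,0.8,0,1],[0.5,0,0.7,0,1],[0,0,0.3,0,1],[0,0,0.2,0,1],[0,0,0,0,1],[0,0,0,0,1]]'
```

```text
clock: 8.9
ee_pos: [0.6023, 0.0805, 0.0244]
tcp_rot: [3.141, -0.06, 0.0]
force: [0.8, 0.7, -3.6]
width: 0.274
grasp_force: 59.2
```

```bash
python3 -m inch '[[0.3,0,0.1,0,1],[0.3,0,0,0,1],[0.3,0,0,0,1],[0,0,0,0,1],[0,0,0,0,1]]'; python3 -m inch '[[0.2,0,0.05,0,1],[0.2,0,0,0,1],[0,0,0,0,1],[0,0,0,0,1]]'
```

```text
clock: 9.4
ee_pos: [0.6114, 0.0801, 0.0233]
tcp_rot: [3.141, -0.06, 0.0]
force: [-0.3, 0.6, -2.2]
width: 0.273
grasp_force: 59.2
clock: 9.8
ee_pos: [0.6159, 0.0799, 0.023]
tcp_rot: [3.141, -0.06, 0.002]
force: [1.2, -0.0, 0.8]
width: 0.275
grasp_force: 59.6
```

```bash
for i in 1; do python3 -m inch '[[0.3,0,0,0,1],[0.3,0,0,0,1],[0,0,0,0,1],[0,0,0,0,1]]'; python3 -m inch '[[0.3,0,0,0,1],[0.3,0,0,0,1],[0,0,0,0,1],[0,0,0,0,1]]';  python3 -m inch '[[0.2,0,0,0,1],[0.2,0,0,0,1],[0,0,0,0,1],[0,0,0,0,1]]'; done
```

```text
clock: 10.2
ee_pos: [0.622, 0.0797, 0.023]
tcp_rot: [3.141, -0.06, 0.002]
force: [0.1, -0.2, 2.8]
width: 0.276
grasp_force: 60.0
clock: 10.6
ee_pos: [0.6275, 0.0795, 0.023]
tcp_rot: [3.141, -0.06, 0.0]
force: [-1.3, 0.5, 4.4]
width: 0.274
grasp_force: 60.3
clock: 11.0
ee_pos: [0.6306, 0.0793, 0.023]
tcp_rot: [3.141, -0.06, -0.002]
force: [-6.3, -0.8, 8.0]
width: 0.273
grasp_force: 60.8
```

The table load is growing, so I ease up a little and keep pressing.

```bash
python3 -m inch '[[0,0,-0.06,0,1],[0,0,0,0,1],[0,0,0,0,1]]'; python3 -m inch '[[0.2,0,0,0,1],[0.2,0,0,0,1],[0,0,0,0,1],[0,0,0,0,1]]'
python3 - <<'E'
from h import *
for i in range(4):
    snapshot("side"); s=state(); print(s["ee_pos"],np.round(s["force"],1))
for t in("bracket","plate_left"): print(t,[(round(d["confidence"],2),np.round(world("side",d["xyz"]),3).tolist()) for d in pinpoint("side",t)])
E
```

```text
clock: 11.3
ee_pos: [0.6308, 0.0793, 0.023]
tcp_rot: [3.141, -0.06, -0.002]
force: [-5.6, 0.3, 1.9]
width: 0.269
grasp_force: 59.6
clock: 11.7
ee_pos: [0.6343, 0.0792, 0.023]
tcp_rot: [3.141, -0.06, -0.004]
force: [-7.5, -0.1, 3.2]
width: 0.277
grasp_force: 60.1
[0.63435714 0.07913588 0.02302678] [-7.9 -0.2  2.2]
[0.63434566 0.07914325 0.02302907] [-6.8 -0.1  3.7]
[0.63434695 0.07915226 0.02302698] [-6.8 -0.3  3.4]
[0.63433191 0.07914366 0.02298256] [-7.8 -0.5  2.9]
bracket [(0.97, [0.339, 0.101, 0.0]), (0.62, [0.326, -0.166, 0.002]), (0.6, [0.636, 0.081, -0.005])]
plate_left [(0.62, [0.679, 0.079, 0.034])]
```

```bash
python3 -m inch '[[0.2,0,-0.02,0,1],[0.2,0,0,0,1],[0.1,0,0,0,1],[0,0,0,0,1],[0,0,0,0,1],[0,0,0,0,1]]'
python3 - <<'E'
from h import *
f=[]
for i in range(6): snapshot("side"); f.append(state()["force"])
print(np.mean(f,0),state()["ee_pos"])
c=snapshot("side");cv2.imwrite("pics/side3.png",cv2.resize(c[190:290,190:310],None,fx=5,fy=5,interpolation=cv2.INTER_CUBIC))
E
```

```text
clock: 12.6
ee_pos: [0.6383, 0.079, 0.0231]
tcp_rot: [3.141, -0.06, -0.008]
force: [-13.1, -0.3, 5.8]
width: 0.271
grasp_force: 60.4
[-13.01744651  -0.70156851   5.54321915] [0.63828122 0.07899225 0.02309432]
```

View pics/side3.png

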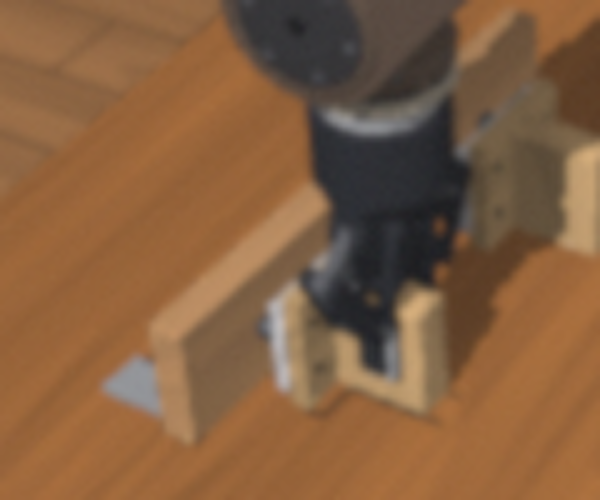

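The bracket stands flat and square against the left plate at crop (285,345), pushing it in. I relieve the table load slightly so that the wrist force reads the plate alone, then hold.

```bash
python3 -m inch '[[0,0,-0.05,0,1],[0,0,0,0,1],[0,0,0,0,1],[0,0,0,0,1],[0,0,0,0,1]]'
python3 - <<'E'
from h import *
f=[]
for i in range(6): snapshot("side"); f.append(state()["force"])
print(np.mean(f,0),state()["ee_pos"])
for t in("bracket","plate_left"): print(t,[(round(d["confidence"],2),np.round(world("side",d["xyz"]),3).tolist()) for d in pinpoint("side",t)])
E
```

```text
clock: 13.45
ee_pos: [0.6382, 0.079, 0.0231]
tcp_rot: [3.141, -0.06, -0.008]
force: [-11.2, 0.2, 0.6]
width: 0.275
grasp_force: 59.5
[-10.81173152  -0.52982674   0.96685516] [0.63825642 0.07899298 0.02312016]
bracket [(0.97, [0.343, 0.101, 0.002]), (0.73, [0.639, 0.081, -0.001]), (0.62, [0.33, -0.169, -0.001])]
plate_left [(0.47, [0.684, 0.077, 0.037])]
```

```bash
H='holding'; python3 -m inch '[[0,0,0,0,1],[0,0,0,0,1],[0,0,0,0,1],[0,0,0,0,1],[0,0,0,0,1],[0,0,0,0,1],[0,0,0,0,1],[0,0,0,0,1],[0,0,0,0,1],[0,0,0,0,1]]' >/dev/null; python3 -m inch '[[0,0,0,0,1],[0,0,0,0,1],[0,0,0,0,1],[0,0,0,0,1],[0,0,0,0,1],[0,0,0,0,1],[0,0,0,0,1],[0,0,0,0,1],[0,0,0,0,1],[0,0,0,0,1]]'; python3 -m inch '[[0,0,0,0,1],[0,0,0,0,1],[0,0,0,0,1],[0,0,0,0,1],[0,0,0,0,1],[0,0,0,0,1],[0,0,0,0,1],[0,0,0,0,1],[0,0,0,0,1],[0,0,0,0,1]]' >/dev/null; python3 -m inch '[[0,0,0,0,1],[0,0,0,0,1],[0,0,0,0,1],[0,0,0,0,1],[0,0,0,0,1],[0,0,0,0,1],[0,0,0,0,1],[0,0,0,0,1],[0,0,0,0,1],[0,0,0,0,1]]' && python3 -c "
from station import close_job,state
print(state()['force'],state()['clock']);print(close_job())"
```

```text
clock: 15.85
ee_pos: [0.6382, 0.079, 0.0231]
tcp_rot: [3.141, -0.06, -0.008]
force: [-10.1, -0.3, 1.3]
width: 0.275
grasp_force: 59.5
clock: 17.85
ee_pos: [0.6383, 0.079, 0.0231]
tcp_rot: [3.141, -0.06, -0.008]
force: [-12.9, -0.1, 0.9]
width: 0.275
grasp_force: 59.5
[-12.92930359  -0.05838255   0.85657091] 17.85
the job is handed in; nothing more can be done
None
```

The loose bracket is pressed flat and square on the empty left plate with about 11 N (wrist readings 10–13 N), was held steady there for over 4 s, and the job was handed in at 17.85 s with the gripper still holding it; no verdict came back.

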